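Draw the filter plate out of the dust extractor and present it over the tray

TASK

On the bench dust extractor, slide the clear guard all the way to the left, off the filter bay, then lift the grey flap by its bar until it stands past upright and stays up. Draw the filter plate up out of its slot by its tab and present it over the middle of the shallow tray: finish while still holding it there in the gripper, upright and still, clear above the tray's rim and touching nothing else, with guard and flap left open. Leave the tray and the three pots where they stand.

Things in the scene. Friction and masses are not known exactly. Their poses are not given: they have to be found in the camera images.
- extractor: White dust extractor fixed to the bench, 220 (x) by 360 (y) by 120 mm high, yaw -0.45 to 0.15 rad. Origin: centre of its underside; -x side faces the robot, +y is its left. Right half: filter bay, a pit open at the top, x -90 to 55, y -158 to -15 mm, floor 8 mm above the bench. Left half: closed top with grille. Rails 10 mm high along the top at x = -106 and 106 mm.
- guard (a joint): Travel of the guard in m along the extractor's +y: 0 = fully right, over the filter bay; 0.17 = fully left against its stop, over the grille. It starts between 0 and 0.03, slides with about 1.5 N of friction and stays where it is left.
- guard_grip (a point): Point in the guard's upright aluminium fin, 15 mm below its top, 21 mm above the panel it stands on, 205 mm above the bench. Fin 10 mm thick (extractor x), 60 mm long (y), in the middle of the guard. The guard is a clear tunnel 212 (x) by 160 mm (y), its panel 62 mm above the extractor's top, side walls along the rails, open ends. Axes as the extractor's.
- flap (a joint): Opening angle of the grey flap in rad: 0 = shut, lying flat on the box top over the filter bay; 1.57 = standing upright; 2.1 = stop, leaning back. A stiff hinge (about 0.3 N m): it stays wherever it is left.
- flap_hinge (a point): Middle of the flap's hinge line, which lies along the extractor's y at the far (+x) edge of the flap, 55 mm to +x and 85 mm to -y of the extractor's origin and 121 mm above the bench. The flap is 140 mm deep, 150 mm wide and 6 mm thick.
- flap_bar (a point): Middle of the flap's round steel bar, 10 mm in diameter and about 90 mm long, parallel to the hinge; when shut it lies 125 mm nearer the robot than the hinge (extractor -x), 35 mm above the flap's upper face (41 mm above the hinge). Posts 8 mm thick hold it at its two ends, 45 mm either side of this point. Turns with the flap: once that stands upright the bar is on its far side.
- filter: Filter plate hidden under the flap: metal-framed pleated panel 14 (x) by 100 (y) by 66 mm high with a black tab 12 by 30 by 40 mm on the middle of its top; 106 mm in all, 0.1 to 0.23 kg. Origin: centre of its underside. Stands on the pit floor 30 mm to -x of the extractor's origin, along the extractor's y, loose between two guide walls 18 mm apart, tops 50 mm above the bench.
- filter_tab (a point): Gripping point in the tab, 88 mm above the filter's underside (18 mm below the tab's top), on its centre line; the plate's own top edge is 22 mm below this point.
- tray: Shallow open plastic tray, 200 (x) by 140 (y) by 45 mm high, standing on the bench. Origin at the centre of its underside.
- tall_pot: Clay cup, 72 mm in diameter, 95 mm high, bystander. Origin at the centre of its underside.
- small_pot: Clay cup, 60 mm in diameter, 65 mm high, bystander. Origin at the centre of its underside.
- rib_dish: Squat closed pale clay form, 80 mm in diameter, 50 mm high, bystander. Origin at the centre of its underside.

How it is judged:
By the outcome, as a careful person would: the job done as asked, in the order asked, and still so for the second after the job is handed in, while the arm keeps its last pose, push and grip.
It also fails if it takes over 69 s, if anything falls off the work surface, if the arm or the gripper's body presses on something with over 40 N, if the wrist force passes 120 N, or if a joint passes its speed limit or range.

ROBOT

A 6-joint arm with a two-finger parallel gripper is mounted at the origin on the work surface. World frame = base frame: x ahead of the robot, y to its left, z up, the work surface at z = 0. Lengths are in m, angles in rad, forces in N, time in s.
With the tool pointing down it reaches from about 0.375 to 0.9 m from the base axis. Payload 3.1 kg.
Tool frame: the origin (TCP) lies midway between the tips of the shut fingers; the grasp point (between the pads) lies 19 mm behind it (manip.grasp_offset is the distance from the TCP to the grasp point, in m); z points along the fingers, y is the line along which they close (so a half turn about z gives the same grasp; the last joint's range is limited). The gripper opens to 85 mm and grips with 20 to 120 N. Pads are 22 mm wide; open, the fingers measure 114 mm over their backs; the gripper's body (76 mm by 85 mm) begins 54 mm behind the grasp point. The pads swing forward as they close: fully open they stand 13 mm farther back than shut.
Start: joints at [-1.403, 0.527, 1.433, -0, 1.181, -0.178], TCP at [0.212, -0.588, 0.231] pointing down, gripper open.
Joint ranges: [-3.08, 3.08], [-0.75, 2.2], [0.22, 2.44], [-1.43, 4.57], [0, 2.65], [-2.85, 2.85]. Speed limits (rad/s): [2.79, 2.79, 3.14, 3.14, 3.14, 3.14].

INTERFACE

Orientations are given as a unit quaternion [x, y, z, w].
In Python, from station import sensors, cams, order, manip gives the robot as it stands.
- The arm moves only by the tool move_arm, never from a script. Its argument "targets" is a list of rows, each an object of numbers: "dx", "dy", "dz": the shift along the world's x, y, z normalised to -1 to 1, where 1 is 25 mm; "rx", "ry", "rz": the turn, a rotation vector about the world's x, y, z normalised to -1 to 1, where 1 is 30 degrees. A call has exactly 10 rows; each row shifts and turns the commanded pose from where the row before left it; what a row does not reach is not made up. A row lasts 1/8 s, in which the tool goes at most 62.5 mm and 10.7 degrees, less where a joint would pass 70% of its speed; a pose out of reach is approached as far as the arm can. A call with a number of a shift or a turn outside -1 to 1 is refused whole. A call with a gripper value outside its range is refused whole. "claw" is the opening in per cent of the stroke, from 0 (shut) to 100 (fully open), set as the call begins (left out, the last holds). The fingers move at their own pace and stop on an object; "newtons" is the grip in N (left out, the last holds). Time passes only in rows, so rows that do not move let the fingers close, or fill a call up. It gives the time, the measured TCP pose, the force, the opening and the grip force at its end, in the units of the state.
- sensors.sense(): the state, without advancing time (a new reading comes with each control period).
- cams.snapshot(name): name is "scene" or "top" or "wrist"; returns the picture (420x560x3 uint8, red, green, blue); there is no depth.
- cams.camera_model(name): a dict with "fx", "fy", "cx", "cy" (pixels), "extrinsics" (4x4, takes a point from world to camera coordinates). Camera axes: x right, y down, z forward; pixel columns grow to the right and rows downward; lengths in m; the calibration is good to about 2 mm. A picture is of the moment at which its call begins: read the wrist's pose just before it. camera_model takes no time and is no camera call; for the wrist camera it gives the pose at the moment of the call.
- order.sign_off(): hands the job in; it is judged then, once.
The state is a dict: "t": time; "q": joint angles; "qd": joint speeds; "tau": joint torques, N m; "tcp_pos": TCP position; "tool_rot": TCP orientation; "force": force on the tool from outside, world axes, zero at the start; "ft_torque": the same for the moment, N m; "finger_gap": opening from 0.0 (shut) to 1.0 (fully open); "gripper_force": force on a finger pad.
Only numpy, scipy, OpenCV 4.12 (cv2) and the standard library are available. Lean on these libraries where they do the work, as an engineer would, in place of code of your own. Each camera call takes 0.05 s, during which the arm holds its last target. There are 200 camera calls.

## Working session

There is one attempt and no reset: what is moved stays moved. The work goes in short steps, Python scripts to look and compute and a tool call to move; the robot and the scene stay as the last step left them, time stands still between calls to the robot, and variables do not carry over. Pictures are saved under pics/ and viewed, at most 10 in all, crops included, and the job is handed in when it is done.

Besides the shell and the picture viewer there is one more tool, called after ">>>" by a JSON object that holds its "op" and its "data", one argument or row to a line. move_arm: Moves the arm, as the interface text tells. Scaled input: -1 to 1 covers 25 mm each way for a shift and 30 degrees each way for a turn. Its arguments: {"type":"object","properties":{"targets":{"type":"array"},"claw":{"type":"number"},"newtons":{"type":"number"}},"required":["targets"]}

```bash
ls; mkdir -p pics
python3 - <<'E'
from station import sensors,cams
import cv2,numpy as np
s=sensors.sense();print(s['t'],s['tcp_pos'],s['tool_rot'],s['finger_gap'])
a=cams.snapshot('scene');b=cams.snapshot('top')
np.save('scene0.npy',a);np.save('top0.npy',b)
cv2.imwrite('pics/s0.png',a[:,:,::-1]);cv2.imwrite('pics/t0.png',b[:,:,::-1])
for n in('scene','top'):
  m=cams.camera_model(n);print(n,m['fx'],m['cx'],m['cy'],np.round(m['extrinsics'],3).tolist())
E
```

```text
pics
0.0 [ 0.21177473 -0.5872718   0.23030687] [ 9.85089481e-01  1.72039195e-01  2.06636719e-05 -1.10874609e-03] 1.0009292249086346
scene 402.36519703124577 283.19605730509346 210.5374870532442 [[-0.76, 0.649, 0.001, 0.454], [0.492, 0.577, -0.652, -0.159], [-0.424, -0.495, -0.758, 1.277], [0.0, 0.0, 0.0, 1.0]]
top 409.8180497131588 283.0031572957088 207.67385997078043 [[-0.019, -1.0, -0.008, -0.041], [-0.99, 0.02, -0.14, 0.588], [0.14, 0.006, -0.99, 1.073], [0.0, 0.0, 0.0, 1.0]]
```

View pics/s0.png

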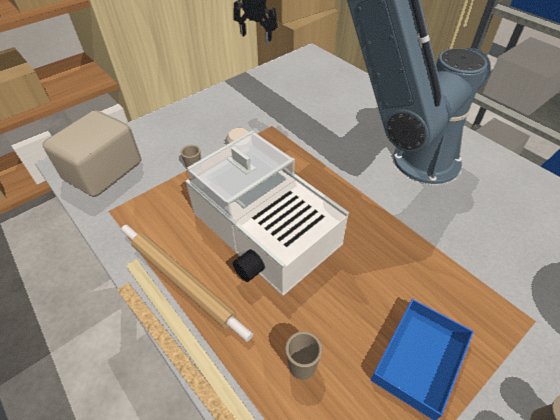

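View pics/t0.png

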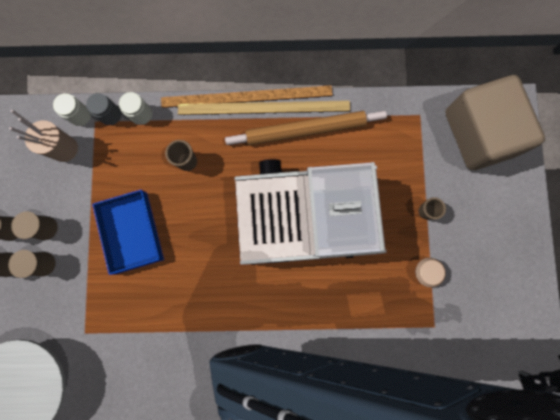

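The scene view shows the white extractor mid-bench, with its guard at the right and fin near (240,158), and the blue tray at (423,357). In the top view the box's left end is at about (236,177) to (241,264), the fin at about (346,208) and the tray at about (128,232). I'll zoom in on the top view to measure.

```bash
cat > h.py <<'E'
import numpy as np,cv2
from station import sensors,cams
def ray(n,uv):
    m=cams.camera_model(n);E=np.array(m['extrinsics']);R,t=E[:3,:3],E[:3,3]
    d=R.T@np.array([(uv[0]-m['cx'])/m['fx'],(uv[1]-m['cy'])/m['fy'],1]);return -R.T@t,d
def onz(n,uv,z):
    o,d=ray(n,uv);return o+d*(z-o[2])/d[2]
def proj(n,p):
    m=cams.camera_model(n);E=np.array(m['extrinsics']);c=E[:3,:3]@p+E[:3,3]
    return np.array([m['fx']*c[0]/c[2]+m['cx'],m['fy']*c[1]/c[2]+m['cy']])
E
python3 - <<'E'
from h import *
b=np.load('top0.npy')
cv2.imwrite('pics/t1.png',cv2.resize(b[155:275,220:400],None,fx=4.4,fy=4.4,interpolation=cv2.INTER_CUBIC)[:,:,::-1])
hsv=cv2.cvtColor(b,cv2.COLOR_RGB2HSV)
m=cv2.inRange(hsv,(105,150,40),(125,255,255));c=max(cv2.findContours(m,0,2)[0],key=cv2.contourArea)
r=cv2.minAreaRect(c);bx=cv2.boxPoints(r);print(r)
P=np.array([onz('top',p,.045) for p in bx]);print(P.round(3),P.mean(0).round(3),np.linalg.norm(np.roll(P,1,0)-P,axis=1).round(3))
E
```

```text
((127.35295104980469, 231.91177368164062), (73.73082733154297, 55.05558776855469), 75.96376037597656)
[[0.611 0.468 0.045]
 [0.645 0.323 0.045]
 [0.45  0.27  0.045]
 [0.417 0.412 0.045]] [0.531 0.368 0.045] [0.202 0.149 0.202 0.145]
```

View pics/t1.png

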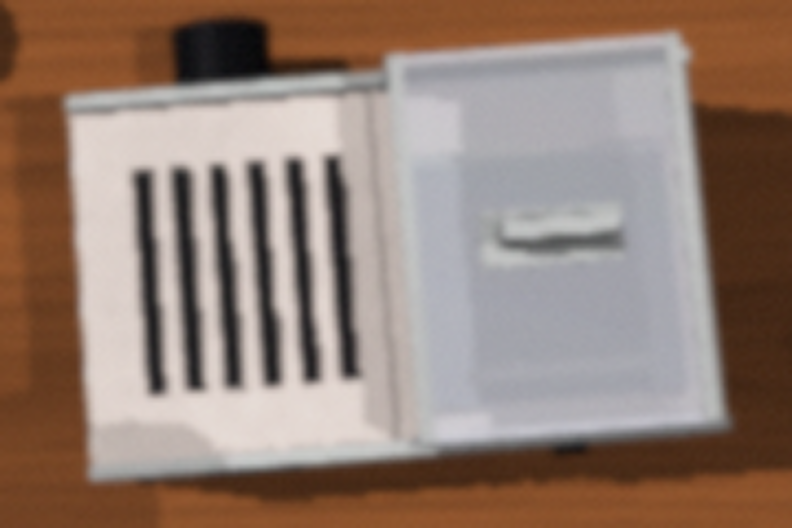

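The crop shows the box's left rail ends at (66,97) and (91,480). The guard panel corners are at (387,57), (683,36), (727,428) and (423,445), and the fin top spans x 503–622, y 205–232.

Run:
```python
from h import *
f=lambda p,z:onz('top',((p[0]+.5)/4.4-.5+220,(p[1]+.5)/4.4-.5+155),z)[:2]
A,B=f((66,97),.13),f((91,480),.13);d=A-B
print('ends',A,B,np.linalg.norm(d),'yaw',np.arctan2(-d[1],d[0]))
G=[f(p,.182) for p in((387,57),(683,36),(727,428),(423,445))]
print('guard',np.round(G,3).tolist(),np.mean(G,0))
for i,j in((0,1),(3,2),(1,2),(0,3)):
  e=G[i]-G[j];print(np.linalg.norm(e),np.arctan2(e[1],e[0]))
F=f((562,218),.22);print('fin',F)
yaws=[np.arctan2(-d[0],d[1])]
```

```text
ends [0.65662854 0.06756693] [0.43813851 0.0542095 ] 0.21889795578865806 yaw -0.0610591792430295
guard [[0.664, -0.115], [0.672, -0.277], [0.459, -0.289], [0.453, -0.128]] [ 0.56173462 -0.20194707]
0.16220381693337552 1.6219654547299869
0.16133810649051672 1.606770019828364
0.21377953140761374 0.058362705244042655
0.21133637267033617 0.06263055311819792
fin [ 0.56721143 -0.20051643]
```

Yaw is about 0.055, the extractor origin about (0.557,-0.119), and the guard is at about 0. All the measured sizes agree with those given. I'll approach the fin at (0.562,-0.201).

>>> {"op": "move_arm", "data": {
  "targets": [
    {"dx":0.8,"dy":0.9,"dz":1,"rz":0.244},
    {"dx":0.8,"dy":0.9,"dz":1,"rz":0.244},
    {"dx":0.8,"dy":0.9,"dz":0.8,"rz":0.244},
    {"dx":0.8,"dy":0.9,"rz":0.244},
    {"dx":0.8,"dy":0.9,"rz":0.244},
    {"dx":0.8,"dy":0.9,"rz":0.244},
    {"dx":0.8,"dy":0.9,"rz":0.244},
    {"dx":0.8,"dy":0.9,"rz":0.244},
    {"dx":0.8,"dy":0.9,"rz":0.244},
    {"dx":0.8,"dy":0.9,"rz":0.244}
  ],
  "claw": 100,
  "newtons": 30
}}

```text
schema error: expected keys dx, dy, dz, rx, ry, rz
```

>>> {"op": "move_arm", "data": {
  "targets": [
    {"dx":0.9,"dy":0.95},
    {"dx":0.9,"dy":0.95},
    {"dx":0.9,"dy":0.95},
    {"dx":0.9,"dy":0.95},
    {"dx":0.9,"dy":0.95},
    {"dx":0.9,"dy":0.95},
    {"dx":0.6,"dy":0.7},
    {},
    {},
    {}
  ]
}}

```text
schema error: expected keys dx, dy, dz, rx, ry, rz
```

Run:
```python
from h import *
s=sensors.sense();print(s['t'],s['tcp_pos'],s['tool_rot'],s['q'])
m=cams.camera_model('wrist')
a=cams.snapshot('wrist');cv2.imwrite('pics/w1.png',a[:,:,::-1])
import pickle;pickle.dump(m,open('w1.pkl','wb'))
for z in(.22,):
  for y in(-.085-.03,-.085+.03):
    c,n=np.cos(.055),np.sin(.055);p=np.array([.5573-n*y,-.1188+c*y,z]);print(proj('wrist',p),p)
```

```text
0.1 [ 0.21174173 -0.58734995  0.23041879] [ 9.85091556e-01  1.72028054e-01 -1.75176140e-06 -9.87768744e-04] [-1.40352267e+00  5.28387812e-01  1.43378582e+00 -1.57760650e-05
  1.18139451e+00 -1.78496604e-01]
[-2065.21375894 -4199.8604053 ] [ 0.56362181 -0.23362611  0.22      ]
[-3222.22678191 -5192.40678736] [ 0.56032348 -0.17371683  0.22      ]
```

View pics/w1.png

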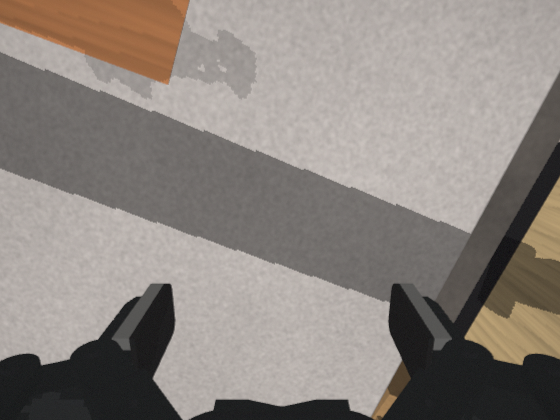

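The move calls were refused because every row needs all six keys. The picture shows only bare bench and the fingers, so the arm is still at its start pose.

>>> {"op": "move_arm", "data": {
  "targets": [
    {"dx":0.8,"dy":0.9,"dz":1,"rx":0,"ry":0,"rz":0.244},
    {"dx":0.8,"dy":0.9,"dz":1,"rx":0,"ry":0,"rz":0.244},
    {"dx":0.8,"dy":0.9,"dz":0.8,"rx":0,"ry":0,"rz":0.244},
    {"dx":0.8,"dy":0.9,"dz":0,"rx":0,"ry":0,"rz":0.244},
    {"dx":0.8,"dy":0.9,"dz":0,"rx":0,"ry":0,"rz":0.244},
    {"dx":0.8,"dy":0.9,"dz":0,"rx":0,"ry":0,"rz":0.244},
    {"dx":0.8,"dy":0.9,"dz":0,"rx":0,"ry":0,"rz":0.244},
    {"dx":0.8,"dy":0.9,"dz":0,"rx":0,"ry":0,"rz":0.244},
    {"dx":0.8,"dy":0.9,"dz":0,"rx":0,"ry":0,"rz":0.244},
    {"dx":0.8,"dy":0.9,"dz":0,"rx":0,"ry":0,"rz":0.244}
  ],
  "claw": 100,
  "newtons": 30
}}

```text
t: 1.4
tcp_pos: [0.4123, -0.362, 0.301]
tool_rot: [0.687, 0.727, 0.0, -0.0]
force: [-0.2, -0.5, 0.3]
finger_gap: 0.999
gripper_force: 0.0
```

>>> {"op": "move_arm", "data": {
  "targets": [
    {"dx":0.9,"dy":0.95,"dz":0,"rx":0,"ry":0,"rz":0},
    {"dx":0.9,"dy":0.95,"dz":0,"rx":0,"ry":0,"rz":0},
    {"dx":0.9,"dy":0.95,"dz":0,"rx":0,"ry":0,"rz":0},
    {"dx":0.9,"dy":0.95,"dz":0,"rx":0,"ry":0,"rz":0},
    {"dx":0.9,"dy":0.95,"dz":0,"rx":0,"ry":0,"rz":0},
    {"dx":0.9,"dy":0.95,"dz":0,"rx":0,"ry":0,"rz":0},
    {"dx":0.6,"dy":0.7,"dz":0,"rx":0,"ry":0,"rz":0},
    {"dx":0,"dy":0,"dz":0,"rx":0,"ry":0,"rz":0},
    {"dx":0,"dy":0,"dz":0,"rx":0,"ry":0,"rz":0},
    {"dx":0,"dy":0,"dz":0,"rx":0,"ry":0,"rz":0}
  ]
}}

```text
t: 2.65
tcp_pos: [0.5612, -0.2038, 0.3012]
tool_rot: [0.689, 0.725, -0.0, -0.0]
force: [-0.3, 0.3, -0.2]
finger_gap: 0.999
gripper_force: 0.0
```

Run:
```python
from h import *
s=sensors.sense();print(s['t'],s['tcp_pos'],s['tool_rot'],s['q'])
c,n=np.cos(.055),np.sin(.055)
for y in(-.085-.03,-.085+.03):
    p=np.array([.5573-n*y,-.1188+c*y,.22]);print(proj('wrist',p),p)
a=cams.snapshot('wrist');cv2.imwrite('pics/w2.png',a[:,:,::-1])
```

```text
2.65 [ 0.56120373 -0.20378535  0.30123762] [ 6.88725509e-01  7.25022143e-01 -2.11063915e-04 -1.43695850e-04] [-5.35140358e-01  4.18757081e-01  1.41919321e+00 -3.60266977e-04
  1.30401656e+00 -5.86382148e-01]
[281.66884921 268.73466879] [ 0.56362181 -0.23362611  0.22      ]
[281.35695745 179.41627417] [ 0.56032348 -0.17371683  0.22      ]
```

View pics/w2.png

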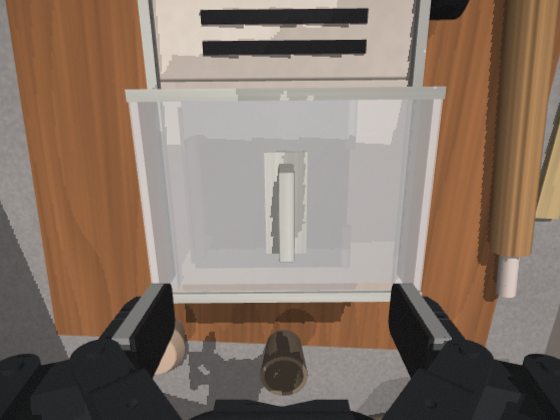

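The fin's top runs from (287,262) to (286,174), about 5 px right and 6 px up of the prediction. That puts the fin centre at about (0.5655,-0.1995). I'll descend and grip it.

>>> {"op": "move_arm", "data": {
  "targets": [
    {"dx":0.17,"dy":0.17,"dz":-0.8,"rx":0,"ry":0,"rz":0},
    {"dx":0,"dy":0,"dz":-0.8,"rx":0,"ry":0,"rz":0},
    {"dx":0,"dy":0,"dz":-0.8,"rx":0,"ry":0,"rz":0},
    {"dx":0,"dy":0,"dz":-0.8,"rx":0,"ry":0,"rz":0},
    {"dx":0,"dy":0,"dz":-0.6,"rx":0,"ry":0,"rz":0},
    {"dx":0,"dy":0,"dz":-0.4,"rx":0,"ry":0,"rz":0},
    {"dx":0,"dy":0,"dz":-0.2,"rx":0,"ry":0,"rz":0},
    {"dx":0,"dy":0,"dz":0,"rx":0,"ry":0,"rz":0},
    {"dx":0,"dy":0,"dz":0,"rx":0,"ry":0,"rz":0},
    {"dx":0,"dy":0,"dz":0,"rx":0,"ry":0,"rz":0}
  ],
  "claw": 60
}}

```text
t: 3.95
tcp_pos: [0.5664, -0.1988, 0.1919]
tool_rot: [0.688, 0.725, 0.0, 0.001]
force: [0.1, -0.5, -1.0]
finger_gap: 0.599
gripper_force: 0.0
```

>>> {"op": "move_arm", "data": {
  "targets": [
    {"dx":0,"dy":0,"dz":0,"rx":0,"ry":0,"rz":0},
    {"dx":0,"dy":0,"dz":0,"rx":0,"ry":0,"rz":0},
    {"dx":0,"dy":0,"dz":0,"rx":0,"ry":0,"rz":0},
    {"dx":0,"dy":0,"dz":0,"rx":0,"ry":0,"rz":0},
    {"dx":0,"dy":0,"dz":0,"rx":0,"ry":0,"rz":0},
    {"dx":0,"dy":0,"dz":0,"rx":0,"ry":0,"rz":0},
    {"dx":0,"dy":0,"dz":0,"rx":0,"ry":0,"rz":0},
    {"dx":0,"dy":0,"dz":0,"rx":0,"ry":0,"rz":0},
    {"dx":0,"dy":0,"dz":0,"rx":0,"ry":0,"rz":0},
    {"dx":0,"dy":0,"dz":0,"rx":0,"ry":0,"rz":0}
  ],
  "claw": 0
}}

```text
t: 5.2
tcp_pos: [0.5639, -0.1987, 0.1915]
tool_rot: [0.688, 0.726, -0.002, -0.002]
force: [-5.9, -0.8, 4.3]
finger_gap: 0.109
gripper_force: 31.0
```

>>> {"op": "move_arm", "data": {
  "targets": [
    {"dx":-0.1,"dy":0.3,"dz":0,"rx":0,"ry":0,"rz":0},
    {"dx":-0.08,"dy":0.6,"dz":0,"rx":0,"ry":0,"rz":0},
    {"dx":-0.05,"dy":0.8,"dz":0,"rx":0,"ry":0,"rz":0},
    {"dx":-0.05,"dy":0.9,"dz":0,"rx":0,"ry":0,"rz":0},
    {"dx":-0.05,"dy":0.9,"dz":0,"rx":0,"ry":0,"rz":0},
    {"dx":-0.05,"dy":0.9,"dz":0,"rx":0,"ry":0,"rz":0},
    {"dx":-0.05,"dy":0.9,"dz":0,"rx":0,"ry":0,"rz":0},
    {"dx":-0.05,"dy":0.7,"dz":0,"rx":0,"ry":0,"rz":0},
    {"dx":-0.02,"dy":0.4,"dz":0,"rx":0,"ry":0,"rz":0},
    {"dx":-0.01,"dy":0.25,"dz":0,"rx":0,"ry":0,"rz":0}
  ]
}}

```text
t: 6.45
tcp_pos: [0.5539, -0.0317, 0.1915]
tool_rot: [0.688, 0.726, -0.0, 0.001]
force: [3.2, -13.9, -4.4]
finger_gap: 0.107
gripper_force: 29.7
```

>>> {"op": "move_arm", "data": {
  "targets": [
    {"dx":0,"dy":0.08,"dz":0,"rx":0,"ry":0,"rz":0},
    {"dx":0,"dy":0.08,"dz":0,"rx":0,"ry":0,"rz":0},
    {"dx":0,"dy":0.08,"dz":0,"rx":0,"ry":0,"rz":0},
    {"dx":0,"dy":0.08,"dz":0,"rx":0,"ry":0,"rz":0},
    {"dx":0,"dy":0,"dz":0,"rx":0,"ry":0,"rz":0},
    {"dx":0,"dy":0,"dz":0,"rx":0,"ry":0,"rz":0},
    {"dx":0,"dy":0,"dz":0,"rx":0,"ry":0,"rz":0},
    {"dx":0,"dy":0,"dz":0,"rx":0,"ry":0,"rz":0},
    {"dx":0,"dy":0,"dz":0,"rx":0,"ry":0,"rz":0},
    {"dx":0,"dy":0,"dz":0,"rx":0,"ry":0,"rz":0}
  ]
}}

```text
t: 7.7
tcp_pos: [0.554, -0.0316, 0.1915]
tool_rot: [0.687, 0.726, -0.005, 0.005]
force: [0.6, -24.5, -3.6]
finger_gap: 0.109
gripper_force: 29.8
```

The guard is at its stop: no further motion while the force grew. I'll release the fin and take the hand to above the bar at about (0.494,-0.207).

>>> {"op": "move_arm", "data": {
  "targets": [
    {"dx":0,"dy":-0.3,"dz":0,"rx":0,"ry":0,"rz":0},
    {"dx":0,"dy":0,"dz":0,"rx":0,"ry":0,"rz":0},
    {"dx":0,"dy":0,"dz":0,"rx":0,"ry":0,"rz":0},
    {"dx":0,"dy":0,"dz":0,"rx":0,"ry":0,"rz":0},
    {"dx":0,"dy":0,"dz":0.5,"rx":0,"ry":0,"rz":0},
    {"dx":0,"dy":0,"dz":1,"rx":0,"ry":0,"rz":0},
    {"dx":0,"dy":0,"dz":1,"rx":0,"ry":0,"rz":0},
    {"dx":0,"dy":0,"dz":0.5,"rx":0,"ry":0,"rz":0},
    {"dx":-0.4,"dy":-1,"dz":0,"rx":0,"ry":0,"rz":0},
    {"dx":-0.4,"dy":-1,"dz":0,"rx":0,"ry":0,"rz":0}
  ],
  "claw": 60,
  "newtons": 20
}}

```text
t: 8.95
tcp_pos: [0.5331, -0.0821, 0.2667]
tool_rot: [0.688, 0.726, 0.0, 0.0]
force: [0.5, -0.9, 0.0]
finger_gap: 0.6
gripper_force: 0.0
```

>>> {"op": "move_arm", "data": {
  "targets": [
    {"dx":-0.4,"dy":-1,"dz":0,"rx":0,"ry":0,"rz":0},
    {"dx":-0.4,"dy":-1,"dz":0,"rx":0,"ry":0,"rz":0},
    {"dx":-0.4,"dy":-1,"dz":0,"rx":0,"ry":0,"rz":0},
    {"dx":-0.2,"dy":-1,"dz":0,"rx":0,"ry":0,"rz":0},
    {"dx":-0.2,"dy":-0.5,"dz":0,"rx":0,"ry":0,"rz":0},
    {"dx":0,"dy":-0.2,"dz":0,"rx":0,"ry":0,"rz":0},
    {"dx":0,"dy":0,"dz":0,"rx":0,"ry":0,"rz":0},
    {"dx":0,"dy":0,"dz":0,"rx":0,"ry":0,"rz":0},
    {"dx":0,"dy":0,"dz":0,"rx":0,"ry":0,"rz":0},
    {"dx":0,"dy":0,"dz":0,"rx":0,"ry":0,"rz":0}
  ]
}}

```text
t: 10.2
tcp_pos: [0.4935, -0.199, 0.2663]
tool_rot: [0.688, 0.726, 0.0, -0.0]
force: [0.1, -0.2, -0.6]
finger_gap: 0.598
gripper_force: 0.0
```

Run:
```python
from h import *
s=sensors.sense();print(s['t'],s['tcp_pos'],s['tool_rot'],s['q'])
c,n=np.cos(.055),np.sin(.055)
for y in(-.13,-.04):
    p=np.array([.559-.07*c-n*y,-.118-.07*n+c*y,.167]);print(proj('wrist',p),p)
a=cams.snapshot('wrist');cv2.imwrite('pics/w3.png',a[:,:,::-1])
```

```text
10.2 [ 0.49345291 -0.19904998  0.26632882] [ 6.88035050e-01  7.25677455e-01  1.44615188e-05 -2.46612066e-05] [-5.93595301e-01  3.60113092e-01  1.62284076e+00  3.99874473e-05
  1.15868270e+00 -6.46852007e-01]
[280.34596402 286.44757248] [ 0.49625224 -0.25165148  0.167     ]
[280.0201212  162.77854526] [ 0.49130474 -0.16178757  0.167     ]
```

View pics/w3.png

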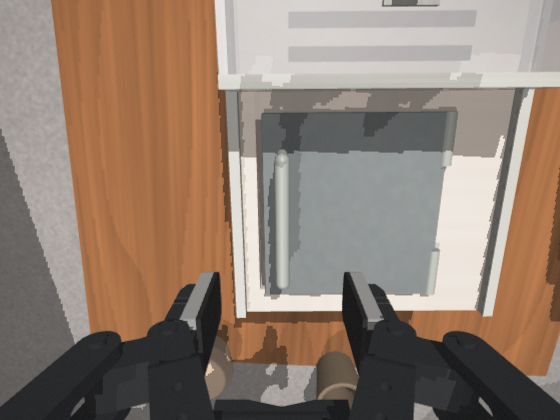

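The guard is clear to the left. The bar runs vertically from (282,157) to (282,287), about 1.5 mm from the prediction. I'll descend and grip it.

>>> {"op": "move_arm", "data": {
  "targets": [
    {"dx":0.06,"dy":-0.24,"dz":-0.9,"rx":0,"ry":0,"rz":0},
    {"dx":0,"dy":0,"dz":-0.9,"rx":0,"ry":0,"rz":0},
    {"dx":0,"dy":0,"dz":-0.9,"rx":0,"ry":0,"rz":0},
    {"dx":0,"dy":0,"dz":-0.9,"rx":0,"ry":0,"rz":0},
    {"dx":0,"dy":0,"dz":-0.7,"rx":0,"ry":0,"rz":0},
    {"dx":0,"dy":0,"dz":-0.4,"rx":0,"ry":0,"rz":0},
    {"dx":0,"dy":0,"dz":-0.2,"rx":0,"ry":0,"rz":0},
    {"dx":0,"dy":0,"dz":0,"rx":0,"ry":0,"rz":0},
    {"dx":0,"dy":0,"dz":0,"rx":0,"ry":0,"rz":0},
    {"dx":0,"dy":0,"dz":0,"rx":0,"ry":0,"rz":0}
  ],
  "claw": 50
}}

```text
t: 11.5
tcp_pos: [0.4952, -0.2057, 0.1444]
tool_rot: [0.688, 0.725, 0.0, 0.001]
force: [0.3, -1.3, 0.2]
finger_gap: 0.502
gripper_force: 0.0
```

>>> {"op": "move_arm", "data": {
  "targets": [
    {"dx":0,"dy":0,"dz":0,"rx":0,"ry":0,"rz":0},
    {"dx":0,"dy":0,"dz":0,"rx":0,"ry":0,"rz":0},
    {"dx":0,"dy":0,"dz":0,"rx":0,"ry":0,"rz":0},
    {"dx":0,"dy":0,"dz":0,"rx":0,"ry":0,"rz":0},
    {"dx":0,"dy":0,"dz":0,"rx":0,"ry":0,"rz":0},
    {"dx":0,"dy":0,"dz":0,"rx":0,"ry":0,"rz":0},
    {"dx":0,"dy":0,"dz":0,"rx":0,"ry":0,"rz":0},
    {"dx":0,"dy":0,"dz":0,"rx":0,"ry":0,"rz":0},
    {"dx":0,"dy":0,"dz":0,"rx":0,"ry":0,"rz":0},
    {"dx":0,"dy":0,"dz":0,"rx":0,"ry":0,"rz":0}
  ],
  "claw": 0
}}

```text
t: 12.75
tcp_pos: [0.4943, -0.2055, 0.1439]
tool_rot: [0.688, 0.726, -0.0, -0.0]
force: [-4.9, -0.8, 5.2]
finger_gap: 0.107
gripper_force: 20.8
```

Run:
```python
import numpy as np
# cumulative arc, 3 blocks of 10 rows up to th=1.95
r=np.hypot(.125,.041);a0=np.arctan2(.041,-.125)
th=np.linspace(0,1.95,21);p=np.c_[r*np.cos(a0-th),r*np.sin(a0-th)]
d=np.diff(p,axis=0)/.025
for t,(x,z) in zip(th[1:],d):print(round(t,2),round(x*.9985,2),round(x*.055,3),round(z,2))
```

```text
0.1 0.18 0.01 0.48
0.2 0.23 0.013 0.46
0.29 0.27 0.015 0.43
0.39 0.31 0.017 0.41
0.49 0.35 0.019 0.37
0.58 0.39 0.021 0.34
0.68 0.42 0.023 0.3
0.78 0.44 0.024 0.26
0.88 0.47 0.026 0.21
0.98 0.48 0.027 0.17
1.07 0.5 0.027 0.12
1.17 0.51 0.028 0.07
1.27 0.51 0.028 0.02
1.36 0.51 0.028 -0.03
1.46 0.51 0.028 -0.08
1.56 0.5 0.027 -0.13
1.66 0.48 0.026 -0.18
1.76 0.46 0.025 -0.22
1.85 0.44 0.024 -0.27
1.95 0.41 0.022 -0.31
```

>>> {"op": "move_arm", "data": {
  "targets": [
    {"dx":0.14,"dy":0.01,"dz":0.48,"rx":0,"ry":0,"rz":0},
    {"dx":0.23,"dy":0.013,"dz":0.46,"rx":0,"ry":0,"rz":0},
    {"dx":0.27,"dy":0.015,"dz":0.43,"rx":0,"ry":0,"rz":0},
    {"dx":0.31,"dy":0.017,"dz":0.41,"rx":0,"ry":0,"rz":0},
    {"dx":0.35,"dy":0.019,"dz":0.37,"rx":0,"ry":0,"rz":0},
    {"dx":0.39,"dy":0.021,"dz":0.34,"rx":0,"ry":0,"rz":0},
    {"dx":0.42,"dy":0.023,"dz":0.3,"rx":0,"ry":0,"rz":0},
    {"dx":0.44,"dy":0.024,"dz":0.26,"rx":0,"ry":0,"rz":0},
    {"dx":0.47,"dy":0.026,"dz":0.21,"rx":0,"ry":0,"rz":0},
    {"dx":0.48,"dy":0.027,"dz":0.17,"rx":0,"ry":0,"rz":0}
  ]
}}

```text
t: 14.0
tcp_pos: [0.5821, -0.2002, 0.232]
tool_rot: [0.688, 0.726, -0.0, -0.0]
force: [-7.4, -1.5, 6.7]
finger_gap: 0.109
gripper_force: 20.2
```

>>> {"op": "move_arm", "data": {
  "targets": [
    {"dx":0.5,"dy":0.027,"dz":0.12,"rx":0,"ry":0,"rz":0},
    {"dx":0.51,"dy":0.028,"dz":0.07,"rx":0,"ry":0,"rz":0},
    {"dx":0.51,"dy":0.028,"dz":0.02,"rx":0,"ry":0,"rz":0},
    {"dx":0.51,"dy":0.028,"dz":-0.03,"rx":0,"ry":0,"rz":0},
    {"dx":0.51,"dy":0.028,"dz":-0.08,"rx":0,"ry":0,"rz":0},
    {"dx":0.5,"dy":0.027,"dz":-0.13,"rx":0,"ry":0,"rz":0},
    {"dx":0.48,"dy":0.026,"dz":-0.18,"rx":0,"ry":0,"rz":0},
    {"dx":0.46,"dy":0.025,"dz":-0.22,"rx":0,"ry":0,"rz":0},
    {"dx":0.44,"dy":0.024,"dz":-0.27,"rx":0,"ry":0,"rz":0},
    {"dx":0.3,"dy":0.02,"dz":-0.2,"rx":0,"ry":0,"rz":0}
  ]
}}

```text
t: 15.25
tcp_pos: [0.6995, -0.1934, 0.2073]
tool_rot: [0.688, 0.726, -0.001, -0.002]
force: [-6.8, 7.2, 16.5]
finger_gap: 0.106
gripper_force: 41.8
```

>>> {"op": "move_arm", "data": {
  "targets": [
    {"dx":0,"dy":0,"dz":0,"rx":0,"ry":0,"rz":0},
    {"dx":0.1,"dy":0,"dz":0,"rx":0,"ry":0,"rz":0},
    {"dx":0.1,"dy":0,"dz":0,"rx":0,"ry":0,"rz":0},
    {"dx":0,"dy":0,"dz":0,"rx":0,"ry":0,"rz":0},
    {"dx":0,"dy":0,"dz":0.2,"rx":0,"ry":0,"rz":0},
    {"dx":0.1,"dy":0,"dz":0.4,"rx":0,"ry":0,"rz":0},
    {"dx":0,"dy":0,"dz":0.8,"rx":0,"ry":0,"rz":0},
    {"dx":0,"dy":0,"dz":1,"rx":0,"ry":0,"rz":0},
    {"dx":0,"dy":0,"dz":1,"rx":0,"ry":0,"rz":0},
    {"dx":0,"dy":0,"dz":1,"rx":0,"ry":0,"rz":0}
  ],
  "claw": 27
}}

```text
t: 16.5
tcp_pos: [0.7099, -0.1958, 0.3188]
tool_rot: [0.689, 0.725, 0.001, 0.003]
force: [-0.6, -0.1, 0.6]
finger_gap: 0.267
gripper_force: 0.0
```

>>> {"op": "move_arm", "data": {
  "targets": [
    {"dx":-0.5,"dy":0,"dz":0,"rx":0,"ry":0,"rz":0},
    {"dx":-1,"dy":0,"dz":0,"rx":0,"ry":0,"rz":0},
    {"dx":-1,"dy":0,"dz":0,"rx":0,"ry":0,"rz":0},
    {"dx":-1,"dy":0,"dz":0,"rx":0,"ry":0,"rz":0},
    {"dx":-1,"dy":0,"dz":0,"rx":0,"ry":0,"rz":0},
    {"dx":-1,"dy":-0.1,"dz":0,"rx":0,"ry":0,"rz":0},
    {"dx":-1,"dy":-0.1,"dz":-0.5,"rx":0,"ry":0,"rz":0},
    {"dx":-0.5,"dy":-0.05,"dz":-1,"rx":0,"ry":0,"rz":0},
    {"dx":0,"dy":0,"dz":-0.5,"rx":0,"ry":0,"rz":0},
    {"dx":0,"dy":0,"dz":0,"rx":0,"ry":0,"rz":0}
  ],
  "claw": 50
}}

```text
t: 17.75
tcp_pos: [0.534, -0.2011, 0.2667]
tool_rot: [0.688, 0.725, 0.0, 0.001]
force: [0.7, -0.3, 0.4]
finger_gap: 0.498
gripper_force: 0.0
```

Run:
```python
from h import *
s=sensors.sense();print(s['t'],s['tcp_pos'],s['tool_rot'],s['q'])
c,n=np.cos(.055),np.sin(.055)
for y in(-.1,-.07):
    p=np.array([.559-.03*c-n*y,-.118-.03*n+c*y,.114]);print(proj('wrist',p),p)
a=cams.snapshot('wrist');b=cams.snapshot('scene')
cv2.imwrite('pics/w4.png',np.hstack([a[:,80:480],b[80:,130:530][:, :400] if 0 else cv2.copyMakeBorder(b[80:380,150:500],0,120,0,50,cv2.BORDER_CONSTANT)])[:,:,::-1])
```

```text
17.75 [ 0.5339735  -0.20112707  0.26671686] [6.88459033e-01 7.25274950e-01 1.32893714e-04 6.24171314e-04] [-5.56012343e-01  4.13556243e-01  1.53091944e+00  8.81903446e-06
  1.19584067e+00 -6.08087029e-01]
[279.81983144 218.69008349] [ 0.53454259 -0.21949796  0.114     ]
[279.67507454 183.47553354] [ 0.53289342 -0.18954332  0.114     ]
```

View pics/w4.png

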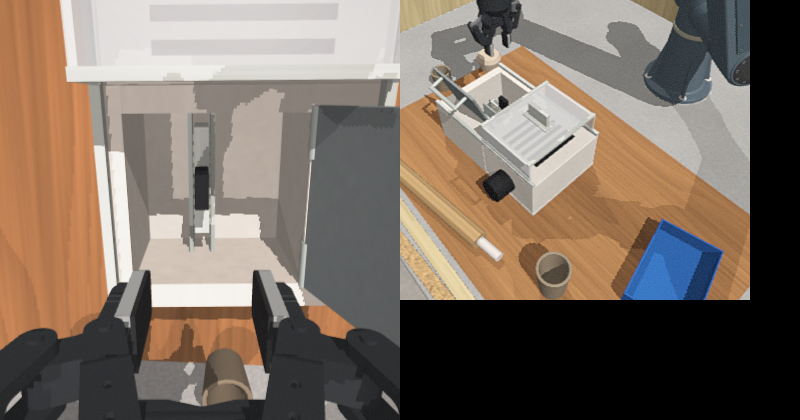

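Flap stands past upright. The tab is the dark rectangle at full-image (275–290, 167–210). I'll compare its extent with the projection of its box.

Run:
```python
from h import *
m=cams.camera_model('wrist');E=np.array(m['extrinsics']);print('cam',(-E[:3,:3].T@E[:3,3]).round(3))
c,n=np.cos(.055),np.sin(.055)
for yc in(-.09,-.085,-.08,-.075):
  P=[proj('wrist',np.array([.559+x*c-n*y,-.118+x*n+c*y,z])) for x in(-.036,-.024) for y in(yc-.015,yc+.015) for z in(.074,.114)]
  print(yc,np.min(P,0).round(),np.max(P,0).round())
a=cams.snapshot('wrist')
k=(a.max(2)<45).astype(np.uint8)[120:240,240:320]
_,l,st,_=cv2.connectedComponentsWithStats(k);print(st[1:])
```

```text
cam [ 0.531 -0.124  0.41 ]
-0.09 [271. 179.] [286. 224.]
-0.085 [271. 173.] [286. 218.]
-0.08 [271. 168.] [286. 212.]
-0.075 [271. 163.] [286. 207.]
[[ 34  46  13   9 110]
 [ 34  71   1   2   2]
 [ 34  75   1   2   2]
 [ 46  79   1   1   1]
 [ 34  80   1   1   1]
 [ 34  84   1   3   3]
 [ 37  88   1   1   1]]
```

The tab is at about (0.536,-0.1985). I'll descend to TCP z 0.080 and grip.

>>> {"op": "move_arm", "data": {
  "targets": [
    {"dx":0.08,"dy":0.1,"dz":-0.9,"rx":0,"ry":0,"rz":0},
    {"dx":0,"dy":0,"dz":-0.9,"rx":0,"ry":0,"rz":0},
    {"dx":0,"dy":0,"dz":-0.9,"rx":0,"ry":0,"rz":0},
    {"dx":0,"dy":0,"dz":-0.9,"rx":0,"ry":0,"rz":0},
    {"dx":0,"dy":0,"dz":-0.9,"rx":0,"ry":0,"rz":0},
    {"dx":0,"dy":0,"dz":-0.9,"rx":0,"ry":0,"rz":0},
    {"dx":0,"dy":0,"dz":-0.9,"rx":0,"ry":0,"rz":0},
    {"dx":0,"dy":0,"dz":-0.65,"rx":0,"ry":0,"rz":0},
    {"dx":0,"dy":0,"dz":-0.35,"rx":0,"ry":0,"rz":0},
    {"dx":0,"dy":0,"dz":-0.16,"rx":0,"ry":0,"rz":0}
  ]
}}

```text
t: 19.15
tcp_pos: [0.5352, -0.198, 0.0804]
tool_rot: [0.688, 0.725, 0.0, 0.0]
force: [0.0, 0.0, -0.5]
finger_gap: 0.499
gripper_force: 0.0
```

>>> {"op": "move_arm", "data": {
  "targets": [
    {"dx":0,"dy":0,"dz":0,"rx":0,"ry":0,"rz":0},
    {"dx":0,"dy":0,"dz":0,"rx":0,"ry":0,"rz":0},
    {"dx":0,"dy":0,"dz":0,"rx":0,"ry":0,"rz":0},
    {"dx":0,"dy":0,"dz":0,"rx":0,"ry":0,"rz":0},
    {"dx":0,"dy":0,"dz":0,"rx":0,"ry":0,"rz":0},
    {"dx":0,"dy":0,"dz":0,"rx":0,"ry":0,"rz":0},
    {"dx":0,"dy":0,"dz":0,"rx":0,"ry":0,"rz":0},
    {"dx":0,"dy":0,"dz":0,"rx":0,"ry":0,"rz":0},
    {"dx":0,"dy":0,"dz":0,"rx":0,"ry":0,"rz":0},
    {"dx":0,"dy":0,"dz":0,"rx":0,"ry":0,"rz":0}
  ],
  "claw": 0,
  "newtons": 50
}}

```text
t: 20.4
tcp_pos: [0.5351, -0.1981, 0.0812]
tool_rot: [0.688, 0.725, 0.0, 0.0]
force: [-0.6, -0.8, 6.1]
finger_gap: 0.134
gripper_force: 50.2
```

>>> {"op": "move_arm", "data": {
  "targets": [
    {"dx":0,"dy":0,"dz":0.2,"rx":0,"ry":0,"rz":0},
    {"dx":0,"dy":0,"dz":0.4,"rx":0,"ry":0,"rz":0},
    {"dx":0,"dy":0,"dz":0.6,"rx":0,"ry":0,"rz":0},
    {"dx":0,"dy":0,"dz":0.8,"rx":0,"ry":0,"rz":0},
    {"dx":0,"dy":0,"dz":0.9,"rx":0,"ry":0,"rz":0},
    {"dx":0,"dy":0,"dz":0.9,"rx":0,"ry":0,"rz":0},
    {"dx":0,"dy":0,"dz":0.9,"rx":0,"ry":0,"rz":0},
    {"dx":0,"dy":0,"dz":0.9,"rx":0,"ry":0,"rz":0},
    {"dx":0,"dy":0,"dz":0.9,"rx":0,"ry":0,"rz":0},
    {"dx":0,"dy":0,"dz":0.9,"rx":0,"ry":0,"rz":0}
  ]
}}

```text
t: 21.65
tcp_pos: [0.5346, -0.1976, 0.2672]
tool_rot: [0.688, 0.725, 0.0, 0.0]
force: [0.5, -0.2, -1.4]
finger_gap: 0.133
gripper_force: 49.2
```

>>> {"op": "move_arm", "data": {
  "targets": [
    {"dx":0,"dy":0,"dz":0.9,"rx":0,"ry":0,"rz":0},
    {"dx":0,"dy":0,"dz":0.9,"rx":0,"ry":0,"rz":0},
    {"dx":0,"dy":0,"dz":0.9,"rx":0,"ry":0,"rz":0},
    {"dx":0,"dy":0,"dz":0.5,"rx":0,"ry":0,"rz":0},
    {"dx":0,"dy":0.3,"dz":0,"rx":0,"ry":0,"rz":0},
    {"dx":0,"dy":0.6,"dz":0,"rx":0,"ry":0,"rz":0},
    {"dx":0,"dy":0.9,"dz":0,"rx":0,"ry":0,"rz":0},
    {"dx":0,"dy":1,"dz":0,"rx":0,"ry":0,"rz":0},
    {"dx":0,"dy":1,"dz":0,"rx":0,"ry":0,"rz":0},
    {"dx":0,"dy":1,"dz":0,"rx":0,"ry":0,"rz":0}
  ]
}}

```text
t: 22.9
tcp_pos: [0.5341, -0.0752, 0.3448]
tool_rot: [0.688, 0.726, -0.0, -0.001]
force: [-0.4, -0.4, -0.8]
finger_gap: 0.133
gripper_force: 49.3
```

>>> {"op": "move_arm", "data": {
  "targets": [
    {"dx":0,"dy":1,"dz":0,"rx":0,"ry":0,"rz":0},
    {"dx":0,"dy":1,"dz":0,"rx":0,"ry":0,"rz":0},
    {"dx":0,"dy":1,"dz":0,"rx":0,"ry":0,"rz":0},
    {"dx":0,"dy":1,"dz":0,"rx":0,"ry":0,"rz":0},
    {"dx":0,"dy":1,"dz":0,"rx":0,"ry":0,"rz":0},
    {"dx":0,"dy":1,"dz":0,"rx":0,"ry":0,"rz":0},
    {"dx":0,"dy":1,"dz":0,"rx":0,"ry":0,"rz":0},
    {"dx":0,"dy":1,"dz":0,"rx":0,"ry":0,"rz":0},
    {"dx":0,"dy":1,"dz":0,"rx":0,"ry":0,"rz":0},
    {"dx":0,"dy":1,"dz":0,"rx":0,"ry":0,"rz":0}
  ]
}}

```text
t: 24.15
tcp_pos: [0.5334, 0.1744, 0.3448]
tool_rot: [0.688, 0.726, -0.001, -0.001]
force: [0.9, 0.3, -1.1]
finger_gap: 0.133
gripper_force: 49.3
```

>>> {"op": "move_arm", "data": {
  "targets": [
    {"dx":0,"dy":1,"dz":0,"rx":0,"ry":0,"rz":0},
    {"dx":0,"dy":1,"dz":0,"rx":0,"ry":0,"rz":0},
    {"dx":0,"dy":1,"dz":0,"rx":0,"ry":0,"rz":0},
    {"dx":0,"dy":1,"dz":-0.5,"rx":0,"ry":0,"rz":0},
    {"dx":0,"dy":1,"dz":-0.8,"rx":0,"ry":0,"rz":0},
    {"dx":0,"dy":1,"dz":-0.9,"rx":0,"ry":0,"rz":0},
    {"dx":0,"dy":0.9,"dz":-0.9,"rx":0,"ry":0,"rz":0},
    {"dx":0,"dy":0.5,"dz":-0.9,"rx":0,"ry":0,"rz":0},
    {"dx":0,"dy":0.3,"dz":-0.9,"rx":0,"ry":0,"rz":0},
    {"dx":-0.1,"dy":0,"dz":-0.9,"rx":0,"ry":0,"rz":0}
  ]
}}

```text
t: 25.4
tcp_pos: [0.5305, 0.3665, 0.199]
tool_rot: [0.688, 0.726, -0.001, -0.001]
force: [-1.1, 0.1, -2.4]
finger_gap: 0.133
gripper_force: 49.2
```

>>> {"op": "move_arm", "data": {
  "targets": [
    {"dx":0,"dy":0,"dz":-0.6,"rx":0,"ry":0,"rz":0},
    {"dx":0,"dy":0,"dz":-0.3,"rx":0,"ry":0,"rz":0},
    {"dx":0,"dy":0,"dz":0,"rx":0,"ry":0,"rz":0},
    {"dx":0,"dy":0,"dz":0,"rx":0,"ry":0,"rz":0},
    {"dx":0,"dy":0,"dz":0,"rx":0,"ry":0,"rz":0},
    {"dx":0,"dy":0,"dz":0,"rx":0,"ry":0,"rz":0},
    {"dx":0,"dy":0,"dz":0,"rx":0,"ry":0,"rz":0},
    {"dx":0,"dy":0,"dz":0,"rx":0,"ry":0,"rz":0},
    {"dx":0,"dy":0,"dz":0,"rx":0,"ry":0,"rz":0},
    {"dx":0,"dy":0,"dz":0,"rx":0,"ry":0,"rz":0}
  ]
}}

```text
t: 26.65
tcp_pos: [0.5323, 0.3647, 0.178]
tool_rot: [0.688, 0.725, -0.0, -0.0]
force: [-1.3, -0.0, -2.0]
finger_gap: 0.135
gripper_force: 49.2
```

Run:
```python
from h import *
s=sensors.sense();print(s['t'],s['tcp_pos'],s['tool_rot'],np.abs(s['qd']).max())
b=cams.snapshot('top');a=cams.snapshot('scene')
cv2.imwrite('pics/f.png',np.hstack([a[80:,160:],b[60:400,50:430] if 0 else b[80:,60:460]])[:,:,::-1])
```

```text
26.65 [0.53233997 0.36470647 0.17800952] [ 6.88261222e-01  7.25462948e-01 -3.40944473e-05 -1.53257247e-05] 0.00258289408561769
```

View pics/f.png

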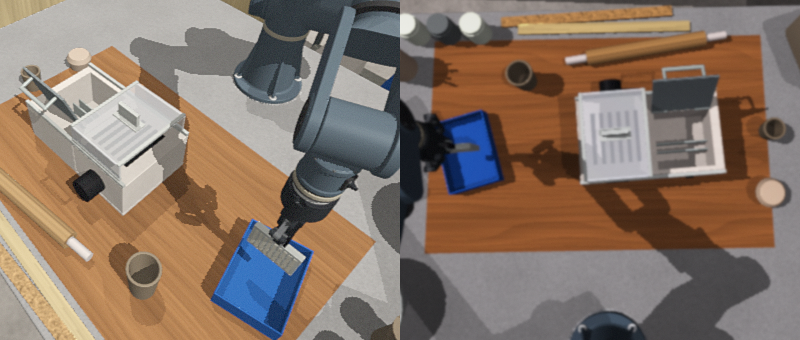

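The final view shows the plate held upright over the tray, with the guard at the left, the flap up and the pots where they stood. I'll shift 5 mm left, because the tray's visible outer wall biased its centre a little.

>>> {"op": "move_arm", "data": {
  "targets": [
    {"dx":0,"dy":0.1,"dz":0,"rx":0,"ry":0,"rz":0},
    {"dx":0,"dy":0.1,"dz":0,"rx":0,"ry":0,"rz":0},
    {"dx":0,"dy":0,"dz":0,"rx":0,"ry":0,"rz":0},
    {"dx":0,"dy":0,"dz":0,"rx":0,"ry":0,"rz":0},
    {"dx":0,"dy":0,"dz":0,"rx":0,"ry":0,"rz":0},
    {"dx":0,"dy":0,"dz":0,"rx":0,"ry":0,"rz":0},
    {"dx":0,"dy":0,"dz":0,"rx":0,"ry":0,"rz":0},
    {"dx":0,"dy":0,"dz":0,"rx":0,"ry":0,"rz":0},
    {"dx":0,"dy":0,"dz":0,"rx":0,"ry":0,"rz":0},
    {"dx":0,"dy":0,"dz":0,"rx":0,"ry":0,"rz":0}
  ]
}}

```text
t: 28.0
tcp_pos: [0.5324, 0.3697, 0.1781]
tool_rot: [0.688, 0.725, 0.0, 0.0]
force: [1.2, 0.4, -1.7]
finger_gap: 0.135
gripper_force: 49.2
```

```bash
python3 -c "
from station import order
print(order.sign_off())"
```

```text
the job is handed in; nothing more can be done
None
```

The job is handed in at about 28 s: guard fully left against its stop, flap past upright, and the filter plate held upright and still over the middle of the tray, about 60 mm above its rim (the hand-in returned no verdict).

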